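Turn the mirrored bracket over and clear the shadow board

ROBOT

A 6-joint arm with a two-finger parallel gripper is mounted at the origin on a cart in front of the work surface, level with it; the furniture and walls round the work are solid. World frame = base frame: x ahead of the robot, y to its left, z up, the work surface at z = 0. Lengths are in m, angles in degrees, forces in N, time in s.
With the tool pointing down it reaches from about 0.325 to 0.9 m from the base axis. Payload 6.1 kg.
Tool frame: the origin (TCP) lies midway between the tips of the shut fingers; the grasp point (between the pads) lies 19 mm behind it; z points along the fingers, y is the line along which they close (so a half turn about z gives the same grasp; the last joint's range is limited). The gripper opens to 87 mm and grips with 3 to 60 N. Pads are 19 mm wide; open, the fingers measure 117 mm over their backs; the gripper's body (75 mm by 190 mm) begins 51 mm behind the grasp point.
Start: joints at [-76.381, 12.628, 87.462, -0, 79.91, -7.225], TCP at [0.222, -0.584, 0.223] pointing down, gripper open.
Joint ranges: [-170.65, 170.65], [-52.31, 119.04], [5.05, 147.46], [-71.25, 251.25], [11.57, 151.72], [-153.62, 153.62]. Speed limits (degrees/s): [147.25, 147.25, 172.46, 180, 180, 180].

INTERFACE

Orientations are given as [roll, pitch, yaw] about the fixed x, y, z axes, in that order (R = Rz(yaw) Ry(pitch) Rx(roll)).
In Python, from station import ctrl gives the robot as it stands.
- The arm moves only by the shell command python3 drive.py FILE [FORCE], which reads ROWS from the file FILE. ROWS is 1 to 5 rows, parted by a bar, with the numbers parted by commas; each row has 7 numbers: the finger opening in m, then dx, dy, dz in shares of the most that a row can go, 1 being 50 mm, then a rotation vector rx, ry, rz in a scale on which 1.0 is 2 pi rad; each row shifts and turns the commanded pose from where the row before left it, along the tool's axes as they then stand; what a row does not reach is not made up. A row lasts 1/10 s, in which the tool goes at most 0.05 m and 8.59 degrees, less where a joint would pass 70% of its speed; a pose out of reach is approached as far as the arm can. The fingers move at their own pace and stop on an object; FORCE is the grip in N (left out, the last holds). Time passes only in rows, so rows that do not move let the fingers close. It prints the time, the measured TCP pose, the force, the opening and the grip force at its end. Shift and turn numbers lie between -1 and 1, and a call with a number outside is refused. Input that does not fit is refused with a message, and nothing moves.
- ctrl.read_state(): the state, without advancing time (a new reading comes with each control period).
- ctrl.camera(name): name is "side" or "top" or "wrist"; returns a dict with "color" (420x560x3 uint8, red, green, blue), "K" (3x3 intrinsics, pixels), "R" (3x3) and "t" (3): a world point X has camera coordinates R X + t. Camera axes: x right, y down, z forward; pixel columns grow to the right and rows downward; lengths in m; the calibration is good to about 2 mm. A picture is of the moment at which its call begins. There is no depth.
- ctrl.job_done(): hands the job in; it is judged then, once.
The state is a dict: "clock": time; "joint_pos": joint angles; "joint_vel": joint speeds; "tau": joint torques, N m; "ee_pos": TCP position; "tcp_rot": TCP orientation; "force": force on the tool from outside, world axes, zero at the start; "ft_torque": the same for the moment, N m; "gripper_width": finger opening in m; "grip_force": force on a finger pad.
Only numpy, scipy, OpenCV 4.12 (cv2) and the standard library are available. Lean on these libraries where they do the work, as an engineer would, in place of code of your own. Each camera call takes 0.05 s, during which the arm holds its last target. There are 200 camera calls.

TASK

Three handed L brackets lie on the shadow board, but not all show the same hand as the white outlines: turn over only what lies mirrored and lay it flat on its white outline so that it covers it, leaving the brackets that already match where they are. Clear both wooden offcuts off the board into the larger green tray, and do not push the other things on the bench about.

Things in the scene. Friction and masses are not known exactly. Their poses are not given: they have to be found in the camera images.
- board: Dark shadow board, 170 (x) x 455 (y) x 8 mm, fixed to the worktop; origin at the middle of its underside. Three equal white L silhouettes are painted on it side by side; all share the board's orientation.
- outline_1 (a point): Middle of the 110 x 75 mm frame of the left (seen from the robot) white silhouette, on the board's top face, 8 mm over the worktop. Axes as the board's: long leg along x on the -y side, short leg at the -x end pointing to +y, just as a bracket with z up and the same x, y covers it. Outline middles are 170 mm apart in y.
- outline_2 (a point): Middle of the 110 x 75 mm frame of the middle (seen from the robot) white silhouette, on the board's top face, 8 mm over the worktop. Axes as the board's: long leg along x on the -y side, short leg at the -x end pointing to +y, just as a bracket with z up and the same x, y covers it. Outline middles are 170 mm apart in y.
- outline_3 (a point): Middle of the 110 x 75 mm frame of the right (seen from the robot) white silhouette, on the board's top face, 8 mm over the worktop. Axes as the board's: long leg along x on the -y side, short leg at the -x end pointing to +y, just as a bracket with z up and the same x, y covers it. Outline middles are 170 mm apart in y.
- bracket_1: Flat blue plastic L with brass bushes, 110 x 75 mm, 30 thick, 0.07-0.12 kg, faces alike. Origin: middle of the 110 x 75 frame, mid-thickness. Long leg (110 x 28) along x at y -37.5 to -9.5 mm; short leg (28 wide) at x -55 to -27 mm, pointing to +y. Own z up: same hand as the outlines; z down: mirrored. Stands by itself on the long leg's outer side, short leg up.
- toe_1 (a point): Middle of the end face of bracket_1's short leg, at (-41, 37.5, 0) mm in that bracket's frame; same axes as the bracket.
- bracket_2: Flat blue plastic L with brass bushes, 110 x 75 mm, 30 thick, 0.07-0.12 kg, faces alike. Origin: middle of the 110 x 75 frame, mid-thickness. Long leg (110 x 28) along x at y -37.5 to -9.5 mm; short leg (28 wide) at x -55 to -27 mm, pointing to +y. Own z up: same hand as the outlines; z down: mirrored. Stands by itself on the long leg's outer side, short leg up.
- toe_2 (a point): Middle of the end face of bracket_2's short leg, at (-41, 37.5, 0) mm in that bracket's frame; same axes as the bracket.
- bracket_3: Flat blue plastic L with brass bushes, 110 x 75 mm, 30 thick, 0.07-0.12 kg, faces alike. Origin: middle of the 110 x 75 frame, mid-thickness. Long leg (110 x 28) along x at y -37.5 to -9.5 mm; short leg (28 wide) at x -55 to -27 mm, pointing to +y. Own z up: same hand as the outlines; z down: mirrored. Stands by itself on the long leg's outer side, short leg up.
- toe_3 (a point): Middle of the end face of bracket_3's short leg, at (-41, 37.5, 0) mm in that bracket's frame; same axes as the bracket.
- offcut_1: Light softwood batten offcut, block 60 (x) x 30 (y) x 26 mm, 0.045 kg, lying on the board between two brackets; origin at the middle of its underside.
- offcut_2: Light softwood batten offcut, block 60 (x) x 30 (y) x 26 mm, 0.045 kg, lying on the board between two brackets; origin at the middle of its underside.
- waste_tray: The larger of two green open trays, used for offcuts, fixed; 109 (x) x 142 (y) x 34 mm outside, inner floor about 90 x 118 mm and 4 to 6 mm above the worktop, rim 34 mm high; origin at the middle of its underside.
- tweezers: Steel tweezers, 100 mm long (own y), 12 mm wide, 8 mm high, lying; a bystander, loose; origin at the middle of its underside.
- driver: Red screwdriver, 184 mm long (own y), 25 mm thick, lying; a bystander, loose; origin at the middle of its underside.
- spanner: Steel spanner, 152 mm long (own y), 31 mm wide, 6 mm thick, lying; a bystander, loose; origin at the middle of its underside.
- sample_bottle: White sample bottle, 40 mm across, 96 mm tall, standing; a bystander, loose; origin at the middle of its underside.
- ore: Dark red cut ore piece, 48 x 72 x 21 mm; a bystander, loose; origin at the middle of its underside.

How it is judged:
By the outcome, as a careful person would: the job done as asked, in the order asked, and still so for the second after the job is handed in, with the robot touching nothing.
It also fails if it takes over 72 s, if anything falls off the work surface, if the arm or the gripper's body presses on something with over 40 N, if the wrist force passes 120 N, or if a joint passes its speed limit or range.

## Working session

There is one attempt and no reset: what is moved stays moved. The work goes in short steps, Python scripts to look and compute and a shell command to move; the robot and the scene stay as the last step left them, time stands still between calls to the robot, and variables do not carry over. Pictures are saved under pics/ and viewed, at most 14 in all, crops included, and the job is handed in when it is done.

```bash
ls; mkdir -p pics
python3 - <<'E'
from station import ctrl
import cv2,numpy as np
for n in ("top","side"):
    c=ctrl.camera(n); cv2.imwrite(f"pics/{n}0.png",c["color"][:,:,::-1]); np.savez(f"pics/{n}0.npz",**c)
    print(n,c["K"].tolist(),(-c["R"].T@c["t"]).round(3),c["R"].round(2).tolist())
s=ctrl.read_state();print({k:s[k] for k in("clock","ee_pos","tcp_rot","gripper_width")})
E
```

```text
drive.py
pics
station.py
top [[429.10487627409816, 0.0, 283.0359065952326], [0.0, 429.10487627409816, 204.96403516916618], [0.0, 0.0, 1.0]] [ 0.469 -0.038  1.13 ] [[0.01, -1.0, -0.02], [-1.0, -0.01, -0.08], [0.08, 0.02, -1.0]]
side [[450.83597685234946, 0.0, 265.485513602446], [0.0, 450.83597685234946, 208.96399754693869], [0.0, 0.0, 1.0]] [ 0.563 -0.835  0.758] [[1.0, 0.03, 0.02], [0.03, -0.66, -0.75], [-0.01, 0.75, -0.66]]
{'clock': 0.1, 'ee_pos': array([ 0.22224307, -0.58354568,  0.22152169]), 'tcp_rot': array([-1.79898275e+02, -1.20560304e-02,  2.08442147e+01]), 'gripper_width': 0.08661869220854997}
```

View pics/top0.png

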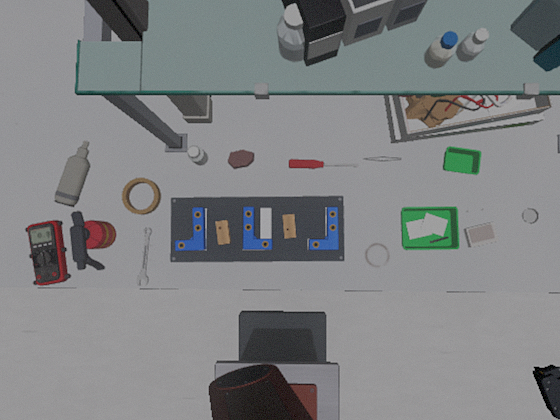

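View pics/side0.png

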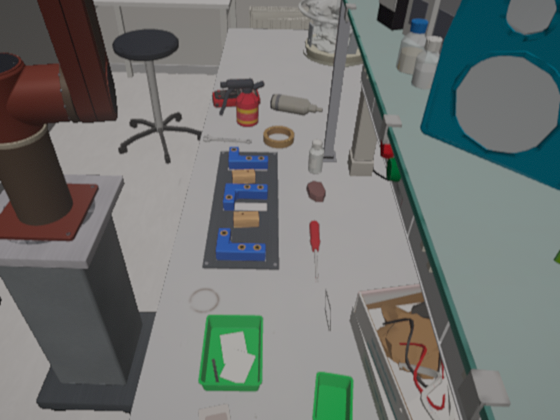

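The top view shows the board around (258,228). The left bracket (192,230) and right bracket (326,228) have their long leg on the right (-y), so they match. The middle one (258,228) has its long leg on the left, so it is mirrored. The offcuts are at (222,232) and (289,226), and the larger tray is at (430,228). The side view shows the same, with the shelf edge beyond the board. Next I'll measure by colour in both views.

```bash
cat > h.py <<'E'
import numpy as np,cv2
from scipy.optimize import least_squares
def load(n): return dict(np.load(f"pics/{n}.npz"))
def proj(c,X):
    p=(c["R"]@np.atleast_2d(X).T).T+c["t"]; p=p@c["K"].T; return p[:,:2]/p[:,2:]
def back(c,uv,z):
    d=c["R"].T@np.linalg.inv(c["K"])@np.array([uv[0],uv[1],1.]); o=-c["R"].T@c["t"]; return o+d*(z-o[2])/d[2]
def tri(cs,uvs):
    x0=back(cs[0],uvs[0],0.02)
    r=least_squares(lambda X:np.concatenate([proj(c,X)[0]-u for c,u in zip(cs,uvs)]),x0); return r.x,np.abs(r.fun).max()
def blobs(c,kind,amin=30):
    h=cv2.cvtColor(c["color"],cv2.COLOR_RGB2HSV).astype(int); H,S,V=h[...,0],h[...,1],h[...,2]
    m={"blue":(H>100)&(H<125)&(S>140)&(V>70),"wood":(H>8)&(H<22)&(S>70)&(V>140),"green":(H>50)&(H<75)&(S>120),
       "white":(S<40)&(V>190),"red":((H<5)|(H>172))&(S>130)}[kind].astype(np.uint8)
    n,l,st,ce=cv2.connectedComponentsWithStats(m)
    return [(st[i],ce[i].round(1),cv2.minAreaRect(np.argwhere(l==i)[:,::-1].astype(np.float32))) for i in range(1,n) if st[i][4]>=amin]
E
python3 - <<'E'
from h import *
for n in("top0","side0"):
    c=load(n)
    for k in("blue","wood","green","white"):
        for st,ce,r in blobs(c,k):
            if n=="top0" and not(130<ce[1]<270): continue
            print(n,k,st.tolist(),ce,[np.round(a,1).tolist() for a in r],back(c,r[0],{"blue":.038,"wood":.034,"green":.034,"white":.008}[k]).round(4))
E
```

```text
top0 blue [175, 207, 30, 44, 546] [194.6 234.2] [[189.5, 228.5], [43.0, 29.0], 90.0] [0.4939 0.2234 0.038 ]
top0 blue [243, 207, 29, 42, 511] [251.7 233.2] [[257.0, 227.5], [41.0, 28.0], 90.0] [0.4978 0.0507 0.038 ]
top0 blue [309, 207, 30, 43, 542] [328.2 234.1] [[323.5, 228.0], [42.0, 29.0], 90.0] [ 0.4979 -0.1184  0.038 ]
top0 wood [283, 215, 13, 23, 199] [288.9 225.1] [[288.9, 225.6], [22.3, 10.5], 84.8] [ 0.5033 -0.0304  0.034 ]
top0 wood [216, 221, 14, 23, 201] [222.5 231.8] [[222.6, 232.0], [22.0, 11.0], 82.9] [0.4857 0.1391 0.034 ]
top0 green [444, 147, 37, 27, 658] [460.2 160.9] [[461.9, 160.0], [35.3, 23.8], 7.6] [ 0.6749 -0.4726  0.034 ]
top0 green [401, 207, 58, 43, 1299] [428.6 228.6] [[429.5, 228.0], [57.0, 42.0], 0.0] [ 0.5001 -0.387   0.034 ]
side0 blue [411, 18, 17, 15, 208] [418.6  25.2] [[418.9, 25.3], [15.4, 14.4], 8.1] [1.2233 1.3071 0.038 ]
side0 blue [229, 148, 39, 20, 452] [245.6 161.1] [[248.0, 157.5], [19.0, 38.0], 90.0] [0.4974 0.2029 0.038 ]
side0 blue [223, 184, 45, 26, 605] [242.5 193.6] [[245.0, 196.5], [25.0, 44.0], 90.0] [0.4996 0.0325 0.038 ]
side0 blue [216, 228, 49, 32, 816] [236.3 249.2] [[240.0, 243.5], [31.0, 48.0], 90.0] [ 0.4987 -0.1319  0.038 ]
side0 wood [232, 170, 23, 10, 181] [243.  173.9] [[243.2, 173.6], [9.0, 21.8], 84.3] [0.4885 0.133  0.034 ]
side0 wood [234, 211, 25, 12, 249] [245.8 216.6] [[245.9, 216.7], [10.5, 24.2], 87.1] [ 0.5061 -0.038   0.034 ]
side0 green [387, 158, 14, 23, 190] [392.3 171.3] [[393.5, 169.0], [22.0, 13.0], 90.0] [0.8973 0.1744 0.034 ]
side0 green [199, 315, 64, 76, 2959] [230.7 350.6] [[230.5, 352.3], [62.1, 75.0], 1.2] [ 0.5006 -0.3996  0.034 ]
side0 green [313, 372, 40, 48, 1726] [332.7 396.9] [[332.9, 396.2], [38.4, 47.4], 2.7] [ 0.6769 -0.4739  0.034 ]
```

Run:
```python
from h import *
t=load("top0")["color"][185:270,160:470,::-1]; s=load("side0")["color"][140:400,190:340,::-1]
a=cv2.resize(t,None,fx=2.5,fy=2.5,interpolation=cv2.INTER_CUBIC); 
b=cv2.resize(cv2.rotate(s,cv2.ROTATE_90_CLOCKWISE),None,fx=2.3,fy=2.3,interpolation=cv2.INTER_CUBIC)
W=800;im=np.zeros((a.shape[0]+b.shape[0],W,3),np.uint8);im[:a.shape[0],:a.shape[1]]=a;im[a.shape[0]:,:b.shape[1]]=b
print(im.shape);cv2.imwrite("pics/crop.png",im)
```

```text
(557, 800, 3)
```

The manual's scale: shifts go in shares of 50 mm and turns go in shares of 2 pi rad. Converting my numbers, -0.0348 m is -0.696, 0.0274 m is 0.548.

```bash
for i in 1 2 3; do echo '0.086,0.548,-0.696,-0.144,0,0,0 | 0.086,0.548,-0.696,-0.144,0,0,0 | 0.086,0.548,-0.696,-0.144,0,0,0 | 0.086,0.548,-0.696,-0.144,0,0,0 | 0.086,0.548,-0.696,-0.144,0,0,0' > path.dat && python3 drive.py path.dat 15; done
echo '0.086,0,0,0,0,0,-0.0214 | 0.086,0,0,0,0,0,-0.0214 | 0.086,0,0,0,0,0,-0.0214 | 0.086,0,0,0,0,0,-0.0214 | 0.086,0,0,0,0,0,-0.0214' > path.dat && python3 drive.py path.dat; echo '0.086,0,0,0,0,0,-0.0214 | 0.086,0,0,0,0,0,-0.0214 | 0.086,0,0,0,0,0,-0.0214 | 0.086,0,0,0,0,0,-0.0214 | 0.086,0,0,0,0,0,0' > path.dat && python3 drive.py path.dat
cat > snap.py <<'E'
import sys; from h import *; from station import ctrl
n,name=sys.argv[1:3]
c=ctrl.camera(name); cv2.imwrite(f"pics/{n}.png",c["color"][:,:,::-1]); np.savez(f"pics/{n}.npz",**c); s=ctrl.read_state(); print((-c["R"].T@c["t"]).round(3),c["R"].round(2).tolist(),s["joint_pos"],s["ee_pos"],s["tcp_rot"])
E
python3 snap.py w1 wrist
```

```text
clock: 0.6
ee_pos: [0.2886, -0.3708, 0.2582]
tcp_rot: [-180.0, -0.0, 20.8]
force: [1.0, 0.7, 0.7]
gripper_width: 0.0861
grip_force: 0.0
clock: 1.1
ee_pos: [0.3546, -0.1596, 0.2946]
tcp_rot: [180.0, -0.0, 20.8]
force: [1.0, -0.1, -0.3]
gripper_width: 0.0863
grip_force: 0.0
clock: 1.6
ee_pos: [0.4207, 0.0519, 0.3307]
tcp_rot: [180.0, -0.0, 20.9]
force: [-0.7, -1.3, 0.1]
gripper_width: 0.0859
grip_force: 0.0
clock: 2.1
ee_pos: [0.4205, 0.0502, 0.3301]
tcp_rot: [-180.0, 0.0, 59.7]
force: [-1.2, -1.0, 0.3]
gripper_width: 0.0864
grip_force: 0.0
clock: 2.6
ee_pos: [0.4205, 0.05, 0.3302]
tcp_rot: [-180.0, -0.0, 90.2]
force: [0.3, -0.0, -0.9]
gripper_width: 0.086
grip_force: 0.0
[0.421 0.127 0.492] [[1.0, 0.0, -0.0], [0.0, -0.96, 0.28], [-0.0, -0.28, -0.96]] [-3.91484955e+00 -1.88720440e+01  1.06292054e+02  1.11438277e-03
  9.26145871e+01 -3.89379310e+00] [0.42055797 0.05001023 0.33021914] [-1.79965558e+02 -3.46008273e-03  8.99789930e+01]
```

View pics/w1.png

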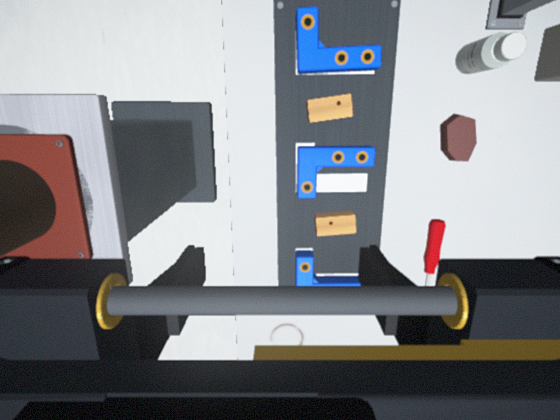

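Run:
```python
from h import *
c=load("w1")
for k in("blue","wood","white"):
  for st,ce,r in blobs(c,k,200): print(k,st.tolist(),cv2.boxPoints(r).round(1).tolist(),[back(c,p,{"blue":.038,"wood":.034,"white":.008}[k])[:2].round(4).tolist() for p in cv2.boxPoints(r)])
```

```text
blue [296, 6, 86, 67, 2481] [[295.0, 6.800000190734863], [379.0, 2.9000000953674316], [382.1000061035156, 68.69999694824219], [298.0, 72.5999984741211]] [[0.437, 0.2599], [0.5417, 0.2645], [0.5526, 0.189], [0.4422, 0.1839]]
blue [297, 146, 79, 53, 1796] [[297.0, 198.0], [297.0, 146.0], [375.0, 146.0], [375.0, 198.0]] [[0.4437, 0.0133], [0.4425, 0.0886], [0.552, 0.089], [0.5585, 0.0138]]
blue [296, 251, 66, 36, 975] [[296.0, 286.0], [296.0, 251.0], [361.0, 251.0], [361.0, 286.0]] [[0.4446, -0.132], [0.4436, -0.0712], [0.5442, -0.0708], [0.5487, -0.1315]]
wood [307, 93, 46, 30, 1034] [[305.6000061035156, 99.19999694824219], [350.70001220703125, 92.80000305175781], [354.0, 116.0], [308.8999938964844, 122.4000015258789]] [[0.4533, 0.151], [0.5141, 0.1594], [0.5206, 0.1293], [0.4586, 0.1205]]
wood [315, 213, 41, 23, 778] [[314.70001220703125, 216.10000610351562], [354.79998779296875, 212.8000030517578], [356.5, 232.8000030517578], [316.29998779296875, 236.10000610351562]] [[0.4711, -0.0157], [0.5314, -0.0102], [0.5361, -0.0423], [0.4747, -0.048]]
white [0, 0, 278, 286, 50117] [[0.0, 285.0], [0.0, 0.0], [277.0, 0.0], [277.0, 285.0]] [[-0.0599, -0.1493], [0.0459, 0.2754], [0.414, 0.2765], [0.4137, -0.1474]]
white [380, 0, 180, 286, 38733] [[380.0, 0.0], [559.0, 0.0], [559.0, 285.0], [380.0, 285.0]] [[0.5507, 0.2769], [0.788, 0.2776], [0.8945, -0.1454], [0.5894, -0.1466]]
white [316, 173, 52, 19, 922] [[316.0, 173.0], [367.0, 173.0], [367.0, 191.0], [316.0, 191.0]] [[0.4737, 0.0454], [0.5519, 0.0457], [0.5542, 0.0174], [0.4747, 0.0172]]
white [159, 315, 239, 45, 7439] [[159.0, 315.0], [397.0, 315.0], [397.0, 359.0], [159.0, 359.0]] [[0.2058, -0.2074], [0.6247, -0.2056], [0.6347, -0.2992], [0.1958, -0.3012]]
```

The wrist view shows the offcuts at (330,108) and (335,224), the mirrored bracket at (336,172) with the white long leg of its outline at (342,182), and the driver and ore further out. Now I'll triangulate heights and fit the board and the middle outline.

Run:
```python
from h import *
T,S,W=load("top0"),load("side0"),load("w1")
def top(c,k,i,key): 
    b=sorted(blobs(c,k,150),key=key); return np.array(b[i][2][0])
# wood: by known order
t=[ (222.6,232.0),(288.9,225.6)]; s=[(243.2,173.6),(245.9,216.7)]; w=[(329.8,107.6),(335.6,224.5)]
for a,b,d in zip(t,s,w): print("wood",*[np.round(q,4) for q in tri([T,W],[np.array(a),np.array(d)])])
# bracket bushes in wrist + side/top: use dark/brass blob centres of bracket 2
for n,c in(("T",T),("S",S),("W",W)):
    h=cv2.cvtColor(c["color"],cv2.COLOR_RGB2HSV).astype(int)
    roi={"T":(200,255,238,280),"S":(178,215,215,275),"W":(140,205,290,385)}[n]
    m=((h[...,0]>8)&(h[...,0]<35)&(h[...,1]>60)).astype(np.uint8); z=np.zeros_like(m); z[roi[0]:roi[1],roi[2]:roi[3]]=m[roi[0]:roi[1],roi[2]:roi[3]]
    k,l,st,ce=cv2.connectedComponentsWithStats(z); print(n,[(ce[i].round(1).tolist(),int(st[i][4])) for i in range(1,k) if st[i][4]>=3], [back(c,ce[i],.038)[:2].round(4).tolist() for i in range(1,k) if st[i][4]>=3])
# board by dark mask, top view & side view: corners
for n,c in(("T",T),("S",S)):
    V=c["color"].max(2); m=np.zeros(V.shape,np.uint8); r=(185,275,160,360) if n=="T" else (140,275,200,290)
    m[r[0]:r[1],r[2]:r[3]]=(V[r[0]:r[1],r[2]:r[3]]<95); 
    b=m.copy(); k,l,st,ce=cv2.connectedComponentsWithStats(m); i=1+np.argmax(st[1:,4]); pts=np.argwhere(l==i)[:,::-1].astype(np.float32)
    h=cv2.convexHull(pts); q=cv2.approxPolyDP(h,6,True)[:,0]
    print(n,"board",q.tolist(),[back(c,p,.008)[:2].round(4).tolist() for p in q])
# white pixels near bracket 2 on board in wrist view
V=W["color"].min(2); m=(V>170).astype(np.uint8); z=np.zeros_like(m); z[138:205,285:385]=m[138:205,285:385]
p=np.argwhere(z)[:,::-1]; X=np.array([back(W,q,.008)[:2] for q in p]); print("white",X.min(0),X.max(0),np.percentile(X,[1,99],axis=0).round(4).tolist())
a=cv2.resize(W["color"][130:240,280:390,::-1],None,fx=5,fy=5,interpolation=cv2.INTER_CUBIC);cv2.imwrite("pics/w1c.png",a)
```

```text
wood [0.4866 0.14   0.033 ] 0.3485
wood [ 0.5039 -0.0303  0.0305] 0.1493
T [([248.1, 213.4], 19), ([247.8, 226.7], 19), ([264.9, 243.7], 20)] [[0.5337, 0.0741], [0.4997, 0.0741], [0.4569, 0.0301]]
S [([243.1, 180.0], 115), ([247.0, 186.5], 10), ([259.8, 186.8], 9), ([228.5, 196.8], 12), ([245.5, 212.5], 102)] [[0.4906, 0.0997], [0.5023, 0.0729], [0.5351, 0.0734], [0.4586, 0.0292], [0.5046, -0.0277]]
W [([337.7, 156.7], 71), ([361.7, 156.7], 72), ([306.6, 186.7], 65)] [[0.5004, 0.074], [0.5344, 0.0741], [0.4574, 0.0304]]
T board [[343.0, 260.0], [171.0, 261.0], [171.0, 198.0], [341.0, 196.0]] [[0.4163, -0.1711], [0.4094, 0.2769], [0.5746, 0.2817], [0.5829, -0.1663]]
S board [[278.0, 268.0], [203.0, 267.0], [221.0, 152.0], [276.0, 153.0]] [[0.5847, -0.1739], [0.42, -0.178], [0.4137, 0.2703], [0.5756, 0.2736]]
white [ 0.44227247 -0.00345357] [0.58266056 0.09054828] [[0.4425, 0.0163], [0.5524, 0.0905]]
```

View pics/w1c.png

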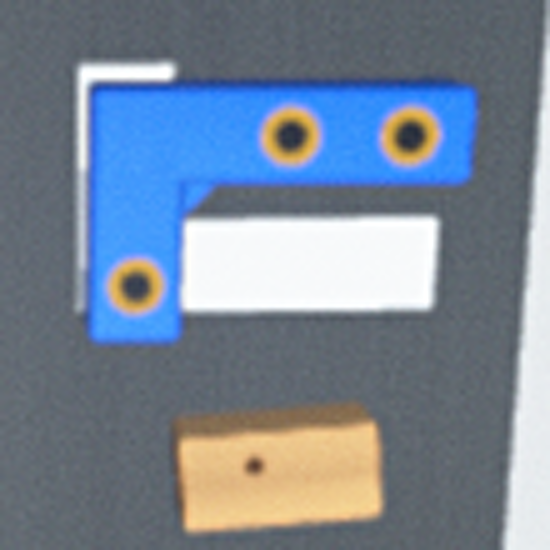

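The crop shows the white outline spanning (78,63) to (438,311), while the bracket sits at (90,85)–(475,342), about 1 cm off, with clear gaps to the offcut. Grasping the left offcut now.

In the tool's units: 0.0454 m is 0.908, 0.0129 m is 0.258, -8 degrees / 360 = -0.0222.

```bash
echo '0.086,0.258,0.188,0.908,0,0,0 | 0.086,0.258,0.188,0.908,0,0,0 | 0.086,0.258,0.188,0.908,0,0,0 | 0.086,0.258,0.188,0.908,0,0,0 | 0.086,0.258,0.188,0.908,0,0,-0.0222' > path.dat && python3 drive.py path.dat ; echo '0.086,0.284,0.15,0.88,0,0,0 | 0.086,0.284,0.15,0.88,0,0,0 | 0.086,0,0,0,0,0,0 | 0.05,0,0,0,0,0,0 | 0.05,0,0,0,0,0,0' > path.dat && python3 drive.py path.dat 20
echo '0.05,0,0,0,0,0,0 | 0.05,0,0,0,0,0,0 | 0.05,0,0,0,0,0,0' > path.dat && python3 drive.py path.dat
python3 - <<'E'
from h import *
W=load("w1")
q=[(78,63),(438,216),(433,311),(78,311),(177,63),(180,216)]
X=[back(W,(a/5+280-.4,b/5+130-.4),.008) for a,b in q]
print(np.round(X,4).tolist())
E
```

```text
clock: 3.15
ee_pos: [0.4678, 0.1152, 0.1019]
tcp_rot: [180.0, 0.0, 98.0]
force: [-0.1, 0.8, 0.5]
gripper_width: 0.0862
grip_force: 0.0
clock: 3.65
ee_pos: [0.4783, 0.1448, 0.0156]
tcp_rot: [-180.0, 0.0, 98.0]
force: [0.8, -0.2, -0.1]
gripper_width: 0.0766
grip_force: 0.0
clock: 3.95
ee_pos: [0.4789, 0.1447, 0.0165]
tcp_rot: [179.9, 0.0, 98.1]
force: [0.1, -1.0, 2.7]
gripper_width: 0.0596
grip_force: 20.0
[[0.4411, 0.0916, 0.008], [0.5522, 0.046, 0.008], [0.553, 0.0162, 0.008], [0.4422, 0.0158, 0.008], [0.4706, 0.0917, 0.008], [0.4731, 0.0457, 0.008]]
```

In the tool's units: -0.0446 m is -0.892, -0.04 m is -0.8.

```bash
echo '0.05,0,0,-0.8,0,0,0 | 0.05,0,0,-0.8,0,0,0 | 0.05,0,0,-0.8,0,0,0 | 0.05,-0.892,-0.046,0,0,0,0 | 0.05,-0.892,-0.046,0,0,0,0' > path.dat && python3 drive.py path.dat;
echo '0.05,-0.892,-0.046,0,0,0,0 | 0.05,-0.892,-0.046,0,0,0,0 | 0.05,-0.892,-0.046,0,0,0,0 | 0.05,-0.892,-0.046,0,0,0,0 | 0.05,-0.892,-0.046,0,0,0,0' > path.dat && python3 drive.py path.dat; echo '0.05,-0.892,-0.046,0,0,0,0 | 0.05,-0.892,-0.046,0,0,0,0 | 0.05,-0.892,-0.046,0,0,0,0 | 0.05,-0.892,-0.046,0,0,0,0 | 0.05,-0.892,-0.046,0,0,0,0' > path.dat && python3 drive.py path.dat
for i in 1 2; do echo '0.05,0,0,0,0,0,0.0228 | 0.05,0,0,0,0,0,0.0228 | 0.05,0,0,0,0,0,0.0228 | 0.05,0,0,0,0,0,0.0228 | 0.05,0,0,0,0,0,0.0228' > path.dat && python3 drive.py path.dat; done;  echo '0.05,0,0,0,0,0,0.0222 | 0.05,0,0,0,0,0,0.0222 | 0.05,0,0,0,0,0,0' > path.dat && python3 drive.py path.dat; python3 snap.py t1 top; python3 snap.py w2 wrist
```

```text
clock: 4.45
ee_pos: [0.4878, 0.0557, 0.138]
tcp_rot: [179.7, 0.1, 98.3]
force: [1.1, -0.4, -1.7]
gripper_width: 0.0598
grip_force: 20.0
clock: 4.95
ee_pos: [0.5064, -0.1684, 0.1359]
tcp_rot: [180.0, 0.0, 98.1]
force: [1.3, -0.1, 0.2]
gripper_width: 0.0599
grip_force: 20.0
clock: 5.45
ee_pos: [0.5266, -0.3907, 0.1357]
tcp_rot: [180.0, 0.0, 98.1]
force: [0.5, 0.0, -1.0]
gripper_width: 0.0597
grip_force: 20.0
clock: 5.95
ee_pos: [0.5266, -0.3889, 0.1356]
tcp_rot: [-180.0, -0.0, 56.8]
force: [0.3, -0.8, -0.3]
gripper_width: 0.0596
grip_force: 20.0
clock: 6.45
ee_pos: [0.5266, -0.3888, 0.1356]
tcp_rot: [-180.0, 0.0, 15.8]
force: [0.1, 0.6, -0.9]
gripper_width: 0.0599
grip_force: 20.0
clock: 6.75
ee_pos: [0.5267, -0.3889, 0.1357]
tcp_rot: [-180.0, -0.0, 0.0]
force: [0.1, -0.1, -0.3]
gripper_width: 0.0596
grip_force: 20.0
[ 0.469 -0.038  1.13 ] [[0.01, -1.0, -0.02], [-1.0, -0.01, -0.08], [0.08, 0.02, -1.0]] [-4.33315280e+01  2.05990484e+01  8.72866434e+01  2.35283726e-03
  7.21162977e+01  4.63714414e+01] [ 0.52670705 -0.3888159   0.13564588] [-1.79997007e+02 -1.04871304e-04  2.96308055e-01]
[ 0.606 -0.389  0.297] [[0.0, -1.0, -0.0], [-0.96, -0.0, 0.29], [-0.29, -0.0, -0.96]] [-4.33314587e+01  2.06044554e+01  8.72823096e+01  1.80697576e-03
  7.21147543e+01  4.63244339e+01] [ 0.52673091 -0.3888416   0.13562275] [-1.79997707e+02 -8.87001415e-05  3.43552447e-01]
```

View pics/w2.png

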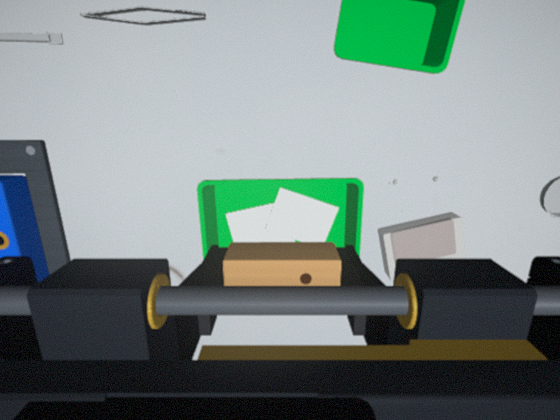

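The view shows the offcut held at (283,265), centred over the larger tray (rim columns 198–362). Lowering and releasing.

In the tool's units: 0.04 m is 0.8, 0.0365 m is 0.73.

```bash
echo '0.05,0,0,0.8,0,0,0 | 0.05,0,0,0.8,0,0,0 | 0.05,0,0,0.73,0,0,0 | 0.05,0,0,0,0,0,0 | 0.068,0,0,0,0,0,0' > path.dat && python3 drive.py path.dat;echo '0.068,0,0,0,0,0,0 | 0.068,0,0,0,0,0,0 | 0.07,0,0,-0.8,0,0,0 | 0.086,0,0,-0.9,0,0,0 | 0.086,0,0,-0.9,0,0,0' > path.dat && python3 drive.py path.dat
for i in 1 2; do echo '0.086,0,0,0,0,0,-0.0236 | 0.086,0,0,0,0,0,-0.0236 | 0.086,0,0,0,0,0,-0.0236 | 0.086,0,0,0,0,0,-0.0236 | 0.086,0,0,0,0,0,-0.0236' > path.dat && python3 drive.py path.dat; done;  echo '0.086,0,0,0,0,0,-0.0142 | 0.086,0,0,0,0,0,-0.0139 | 0.086,0,0,0,0,0,0' > path.dat && python3 drive.py path.dat; python3 snap.py t2 top
python3 - <<'E'
from h import *
c=load("t2")
for k in("wood","green"):
  for st,ce,r in blobs(c,k,60): print(k,st.tolist(),ce,back(c,r[0],.034).round(4))
E
```

```text
clock: 7.35
ee_pos: [0.5267, -0.3887, 0.0193]
tcp_rot: [-179.9, 0.1, 0.2]
force: [-0.7, -0.1, 0.5]
gripper_width: 0.0628
grip_force: 0.0
clock: 7.85
ee_pos: [0.527, -0.3888, 0.1519]
tcp_rot: [180.0, -0.0, 0.2]
force: [1.2, 0.1, 0.3]
gripper_width: 0.0791
grip_force: 0.0
clock: 8.35
ee_pos: [0.5274, -0.3893, 0.1511]
tcp_rot: [179.8, -0.0, 43.0]
force: [0.7, 0.7, -0.1]
gripper_width: 0.0859
grip_force: 0.0
clock: 8.85
ee_pos: [0.5274, -0.3892, 0.1511]
tcp_rot: [179.9, 0.1, 85.5]
force: [0.4, -0.6, -0.5]
gripper_width: 0.0859
grip_force: 0.0
clock: 9.15
ee_pos: [0.5274, -0.3892, 0.1509]
tcp_rot: [179.9, 0.1, 95.3]
force: [-0.5, -0.0, 0.4]
gripper_width: 0.0861
grip_force: 0.0
[ 0.469 -0.038  1.13 ] [[0.01, -1.0, -0.02], [-1.0, -0.01, -0.08], [0.08, 0.02, -1.0]] [-4.33174008e+01  1.97946679e+01  8.66249126e+01  1.15719572e-03
  7.34570704e+01 -4.84722868e+01] [ 0.5273372  -0.38919911  0.15063733] [1.79917391e+02 9.16076033e-02 9.51544917e+01]
wood [283, 214, 13, 24, 249] [289.1 225.4] [ 0.5038 -0.0307  0.034 ]
wood [418, 215, 23, 11, 244] [428.8 220.1] [ 0.5204 -0.3861  0.034 ]
green [444, 147, 37, 20, 502] [460.3 157.4] [ 0.6841 -0.4732  0.034 ]
green [401, 207, 46, 43, 822] [418.6 227.7] [ 0.5    -0.3719  0.034 ]
```

In the tool's units: 0.045 m is 0.9, 0.0011 m is 0.022.

```bash
echo '0.086,0.9,0.022,0,0,0,0 | 0.086,0.9,0.022,0,0,0,0 | 0.086,0.9,0.022,0,0,0,0 | 0.086,0.9,0.022,0,0,0,0 | 0.086,0.9,0.022,0,0,0,0' > path.dat && python3 drive.py path.dat; echo '0.086,0.9,0.022,0,0,0,0 | 0.086,0.9,0.022,0,0,0,0 | 0.086,0.9,0.022,0,0,0,0 | 0.086,0,0,0.9,0,0,0 | 0.086,0,0,0.9,0,0,0' > path.dat && python3 drive.py path.dat; echo '0.086,0,0,0.9,0,0,0 | 0.086,0,0,0,0,0,0 | 0.05,0,0,0,0,0,0 | 0.05,0,0,0,0,0,0 | 0.05,0,0,0,0,0,0' > path.dat && python3 drive.py path.dat 20;  echo '0.05,0,0,0,0,0,0 | 0.05,0,0,0,0,0,0' > path.dat && python3 drive.py path.dat
```

```text
clock: 9.7
ee_pos: [0.5118, -0.1628, 0.1499]
tcp_rot: [179.9, 0.0, 95.1]
force: [1.2, -0.1, 0.3]
gripper_width: 0.0863
grip_force: 0.0
clock: 10.2
ee_pos: [0.5053, -0.0283, 0.0609]
tcp_rot: [179.6, 0.1, 95.3]
force: [0.6, -0.1, -1.0]
gripper_width: 0.0861
grip_force: 0.0
clock: 10.7
ee_pos: [0.5038, -0.0299, 0.0157]
tcp_rot: [179.9, 0.0, 95.2]
force: [0.0, 0.5, 0.4]
gripper_width: 0.0697
grip_force: 0.0
clock: 10.9
ee_pos: [0.5034, -0.0298, 0.0152]
tcp_rot: [179.9, 0.0, 95.2]
force: [-1.5, -0.0, 6.6]
gripper_width: 0.06
grip_force: 20.0
```

In the tool's units: -0.0444 m is -0.888, -0.0071 m is -0.142.

```bash
echo '0.05,0,0,-0.8,0,0,0 | 0.05,0,0,-0.8,0,0,0 | 0.05,0,0,-0.8,0,0,0 | 0.05,-0.888,-0.142,0,0,0,0 | 0.05,-0.888,-0.142,0,0,0,0' > path.dat && python3 drive.py path.dat; echo '0.05,-0.888,-0.142,0,0,0,0 | 0.05,-0.888,-0.142,0,0,0,0 | 0.05,-0.888,-0.142,0,0,0,0 | 0.05,-0.888,-0.142,0,0,0,0 | 0.05,-0.888,-0.142,0,0,0,0' > path.dat && python3 drive.py path.dat; echo '0.05,-0.888,-0.142,0,0,0,0 | 0.05,0,0,0,0,0,0.0236 | 0.05,0,0,0,0,0,0.0236 | 0.05,0,0,0,0,0,0.0236 | 0.05,0,0,0,0,0,0.0236' > path.dat && python3 drive.py path.dat;  echo '0.05,0,0,0,0,0,0.0236 | 0.05,0,0,0,0,0,0.0236 | 0.05,0,0,0,0,0,0.0236 | 0.05,0,0,0,0,0,0.0236 | 0.05,0,0,0,0,0,0.0236' > path.dat && python3 drive.py path.dat;  echo '0.05,0,0,0,0,0,0.0236 | 0.05,0,0,0,0,0,0.0236 | 0.05,0,0,0,0,0,0.0047 | 0.05,0,0,0,0,0,0' > path.dat && python3 drive.py path.dat; python3 snap.py w3 wrist
python3 - <<'E'
from h import *
c=load("w3")
for k in("wood",):
  for st,ce,r in blobs(c,k,60): print(k,st.tolist(),ce,[back(c,r[0],z).round(4) for z in(.034,.15)])
E
```

```text
clock: 11.4
ee_pos: [0.4981, -0.1198, 0.1366]
tcp_rot: [179.8, 0.1, 95.4]
force: [0.2, -0.0, -1.5]
gripper_width: 0.0598
grip_force: 20.0
clock: 11.9
ee_pos: [0.4811, -0.3454, 0.1342]
tcp_rot: [180.0, 0.0, 95.2]
force: [0.4, 0.2, -1.1]
gripper_width: 0.0601
grip_force: 20.0
clock: 12.4
ee_pos: [0.4783, -0.3885, 0.1339]
tcp_rot: [-180.0, -0.0, 60.9]
force: [-0.2, 0.9, -0.9]
gripper_width: 0.0598
grip_force: 20.0
clock: 12.9
ee_pos: [0.4785, -0.3883, 0.134]
tcp_rot: [-180.0, 0.0, 18.4]
force: [0.6, -0.6, -0.7]
gripper_width: 0.0601
grip_force: 20.0
clock: 13.3
ee_pos: [0.4785, -0.3884, 0.134]
tcp_rot: [-180.0, 0.0, 0.2]
force: [-0.6, 0.4, -0.1]
gripper_width: 0.0596
grip_force: 20.0
[ 0.558 -0.389  0.295] [[0.0, -1.0, -0.0], [-0.96, -0.0, 0.29], [-0.29, 0.0, -0.96]] [-4.63918405e+01  1.57619267e+01  9.35473305e+01  1.15787620e-03
  7.07021390e+01  4.33921389e+01] [ 0.4785463  -0.38841152  0.1340027 ] [-1.79990968e+02  7.03500893e-03  2.15638418e-01]
wood [246, 144, 72, 36, 2470] [281.1 161.8] [array([ 0.5226, -0.3888,  0.034 ]), array([ 0.5384, -0.3889,  0.15  ])]
wood [222, 251, 121, 35, 3943] [282.2 268.3] [array([ 0.4262, -0.3895,  0.034 ]), array([ 0.4847, -0.3893,  0.15  ])]
```

The manual's scale: shifts go in shares of 50 mm and turns go in shares of 2 pi rad. Converting my numbers, 0.04 m is 0.8, 0.035 m is 0.7.

```bash
echo '0.05,0,0,0.8,0,0,0 | 0.05,0,0,0.8,0,0,0 | 0.05,0,0,0.7,0,0,0 | 0.05,0,0,0,0,0,0 | 0.068,0,0,0,0,0,0' > path.dat && python3 drive.py path.dat;echo '0.068,0,0,0,0,0,0 | 0.068,0,0,0,0,0,0 | 0.07,0,0,-0.9,0,0,0 | 0.086,0,0,-1,0,0,0 | 0.086,0,0,-1,0,0,0' > path.dat && python3 drive.py path.dat
for i in 1 2; do echo '0.086,0,0,-0.06,0,0,-0.0236 | 0.086,0,0,-0.06,0,0,-0.0236 | 0.086,0,0,-0.06,0,0,-0.0236 | 0.086,0,0,-0.06,0,0,-0.0236 | 0.086,0,0,-0.06,0,0,-0.0236' > path.dat && python3 drive.py path.dat; done;  echo '0.086,0,0,0,0,0,-0.0133 | 0.086,0.85,-0.054,0,0,0,0 | 0.086,0.85,-0.054,0,0,0,0 | 0.086,0.85,-0.054,0,0,0,0 | 0.086,0.85,-0.054,0,0,0,0' > path.dat && python3 drive.py path.dat; echo '0.086,0.85,-0.054,0,0,0,0 | 0.086,0.85,-0.054,0,0,0,0 | 0.086,0.85,-0.054,0,0,0,0 | 0.086,0.85,-0.054,0,0,0,0 | 0.086,0,0,0,0,0,0' > path.dat && python3 drive.py path.dat; python3 snap.py w4 wrist;python3 snap.py t4 top
python3 - <<'E'
from h import *
c=load("w4")
for k in("blue",):
  for st,ce,r in blobs(c,k,300): print(k,st.tolist(),ce,[back(c,p,.038)[:2].round(4).tolist() for p in ((st[0],st[1]),(st[0]+st[2]-1,st[1]+st[3]-1))])
c=load("t4")
for st,ce,r in blobs(c,"wood",60): print(st.tolist(),ce,back(c,r[0],.034).round(4))
E
```

```text
clock: 13.85
ee_pos: [0.4786, -0.3883, 0.0192]
tcp_rot: [-179.9, 0.0, 0.1]
force: [0.4, 0.3, -0.3]
gripper_width: 0.0632
grip_force: 0.1
clock: 14.35
ee_pos: [0.4788, -0.3886, 0.1672]
tcp_rot: [179.9, -0.1, 0.1]
force: [1.3, -0.5, -0.1]
gripper_width: 0.0788
grip_force: 0.0
clock: 14.85
ee_pos: [0.4792, -0.3889, 0.1813]
tcp_rot: [179.8, -0.0, 42.9]
force: [-0.6, 0.7, -0.9]
gripper_width: 0.086
grip_force: 0.0
clock: 15.35
ee_pos: [0.4791, -0.3889, 0.1963]
tcp_rot: [179.9, 0.1, 85.4]
force: [0.5, 0.5, 0.2]
gripper_width: 0.0862
grip_force: 0.0
clock: 15.85
ee_pos: [0.4686, -0.2173, 0.1959]
tcp_rot: [179.8, 0.1, 89.8]
force: [0.3, -0.6, 0.4]
gripper_width: 0.0859
grip_force: 0.0
clock: 16.35
ee_pos: [0.4581, -0.0443, 0.1958]
tcp_rot: [179.8, -0.1, 90.2]
force: [0.5, -1.0, 0.3]
gripper_width: 0.0862
grip_force: 0.0
[0.458 0.033 0.357] [[1.0, 0.0, 0.0], [0.0, -0.96, 0.28], [0.0, -0.28, -0.96]] [-1.56245638e+01 -9.42955355e+00  1.12915864e+02  3.65387154e-03
  7.63243092e+01 -1.57392045e+01] [ 0.45847128 -0.0465814   0.19579237] [1.79816756e+02 4.79512890e-02 9.01137060e+01]
[ 0.469 -0.038  1.13 ] [[0.01, -1.0, -0.02], [-1.0, -0.01, -0.08], [0.08, 0.02, -1.0]] [-1.57650902e+01 -9.36435365e+00  1.12875921e+02 -2.87777624e-02
  7.63049413e+01 -1.57708832e+01] [ 0.45863942 -0.04798165  0.19563939] [1.79831023e+02 7.67987080e-02 9.00124482e+01]
blue [266, 56, 118, 84, 4439] [310.3  83. ] [[0.4447, 0.0869], [0.5589, 0.0129]]
blue [267, 222, 94, 65, 2866] [302.5 263.4] [[0.4439, -0.0733], [0.548, -0.1492]]
[418, 215, 23, 11, 241] [428.9 220.1] [ 0.5204 -0.3861  0.034 ]
[418, 231, 23, 12, 239] [429.1 236.5] [ 0.4786 -0.3853  0.034 ]
```

In the tool's units: 7.8 degrees / 360 = 0.0217.

```bash
echo '0.086,0,0,0,0,0.0217,0 | 0.086,0,0,0,0,0.0217,0 | 0.086,0,0,0,0,0.0217,0 | 0.086,0,0,0,0,0.0217,0 | 0.086,0,0,0,0,0.0217,0' > path.dat && python3 drive.py path.dat; echo '0.086,0,0,0,0,0.0222,0 | 0.086,0,0,0,0,0.0222,0 | 0.086,0,0,0,0,0,0' > path.dat && python3 drive.py path.dat
cat > go.py <<'E'
import sys,numpy as np; from scipy.spatial.transform import Rotation as Ro; from station import ctrl
s=ctrl.read_state(); R=Ro.from_euler("xyz",s["tcp_rot"],degrees=True); print("joints",s["joint_pos"].round(1),s["ee_pos"].round(4),s["tcp_rot"].round(2)); print("axes",R.as_matrix().T.round(3).tolist())
for a in sys.argv[1:]:
    d=R.inv().apply(np.array(eval(a))-s["ee_pos"]); print(a,"tool delta",d.round(4),"norm",np.linalg.norm(d).round(3))
E
python3 go.py "(.4573,-.023,.066)" "(.4573,.0426,.0201)"
```

```text
clock: 16.95
ee_pos: [0.459, -0.0514, 0.1956]
tcp_rot: [179.7, -39.2, 89.9]
force: [-0.7, 0.0, -0.2]
gripper_width: 0.0863
grip_force: 0.0
clock: 17.25
ee_pos: [0.4568, -0.0511, 0.1907]
tcp_rot: [-179.4, -55.3, 89.0]
force: [0.0, -0.3, -0.2]
gripper_width: 0.0856
grip_force: 0.0
joints [-44.2  15.8 104.5  37.3 101.9 -50.1] [ 0.4568 -0.0511  0.1907] [-179.43  -55.34   89.05]
axes [[0.009, 0.569, 0.823], [1.0, -0.008, -0.006], [0.004, 0.823, -0.569]]
(.4573,-.023,.066) tool delta [-0.0866  0.001   0.094 ] norm 0.128
(.4573,.0426,.0201) tool delta [-0.087   0.0007  0.1741] norm 0.195
```

In the tool's units: 0.0313 m is 0.626, 0.0003 m is 0.006.

```bash
echo '0.086,-0.58,0.006,0.626,0,0,0 | 0.086,-0.58,0.006,0.626,0,0,0 | 0.086,-0.58,0.006,0.626,0,0,0 | 0.086,0,0,0,0,0,0' > path.dat && python3 drive.py path.dat; python3 go.py "(.4573,.0426,.0205)"; python3 snap.py s5 side; python3 snap.py w5 wrist
```

```text
clock: 17.65
ee_pos: [0.4563, -0.0196, 0.0659]
tcp_rot: [-179.4, -55.1, 89.4]
force: [0.3, 0.4, 0.4]
gripper_width: 0.0861
grip_force: 0.0
joints [-41.6  26.4 107.5  37.7  89.8 -57.1] [ 0.4563 -0.0196  0.0659] [-179.38  -55.07   89.4 ]
axes [[0.006, 0.573, 0.82], [1.0, -0.002, -0.006], [-0.002, 0.82, -0.573]]
(.4573,.0426,.0205) tool delta [-0.0016  0.0012  0.077 ] norm 0.077
[ 0.563 -0.835  0.758] [[1.0, 0.03, 0.02], [0.03, -0.66, -0.75], [-0.01, 0.75, -0.66]] [-41.60920454  26.21326425 107.33290233  37.78415476  89.97316949
 -56.99401314] [ 0.45796074 -0.02081354  0.06865521] [-179.72825587  -55.02831238   89.66834878]
[ 0.459 -0.11   0.225] [[1.0, -0.0, -0.0], [-0.0, -0.78, -0.62], [-0.0, 0.62, -0.78]] [-41.62754555  26.06777648 107.21144782  37.82791266  90.03131423
 -56.98824928] [ 0.45941194 -0.02197916  0.07029016] [179.92631193 -54.92431387  89.92539846]
```

View pics/s5.png

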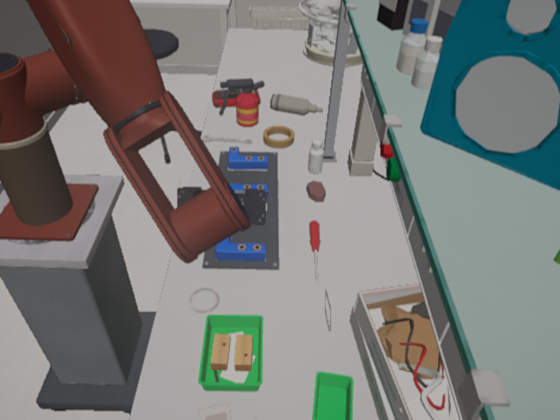

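```bash
python3 go.py "(.4573,.0426,.0205)"
```

```text
joints [-41.6  26.1 107.2  37.8  90.  -57. ] [ 0.4594 -0.022   0.0703] [179.93 -54.92  89.93]
axes [[0.001, 0.575, 0.818], [1.0, -0.002, 0.001], [0.002, 0.818, -0.575]]
(.4573,.0426,.0205) tool delta [-0.0036 -0.0023  0.0815] norm 0.082
```

The side view shows the gripper tilted over the middle bracket at (240,205). The wrist at (210,225) is well above the right bracket, and both offcuts are in the tray (221,352), (244,352). Closing in.

In the tool's units: 0.027 m is 0.54, -0.0018 m is -0.036.

```bash
echo '0.086,-0.036,-0.022,0.54,0,0,0 | 0.086,-0.036,-0.022,0.54,0,0,0 | 0.086,0,0,0.54,0,0,0 | 0.086,0,0,0,0,0,0 | 0.086,0,0,0,0,0,0' > path.dat && python3 drive.py path.dat; python3 go.py "(.4573,.0426,.0205)"
```

```text
clock: 18.25
ee_pos: [0.4587, 0.0415, 0.0217]
tcp_rot: [179.6, -54.8, 90.2]
force: [-0.1, 0.1, -0.1]
gripper_width: 0.086
grip_force: 0.0
joints [-36.3  28.7 111.3  41.8  82.4 -58.6] [0.4587 0.0415 0.0217] [179.6  -54.84  90.21]
axes [[-0.002, 0.576, 0.818], [1.0, -0.002, 0.004], [0.004, 0.818, -0.576]]
(.4573,.0426,.0205) tool delta [-0.0003 -0.0014  0.0016] norm 0.002
```

In the tool's units: 0.033 m is 0.66, -0.023 m is -0.46.

```bash
echo '0.02,0,0,0,0,0,0 | 0.02,0,0,0,0,0,0 | 0.02,0,0,0,0,0,0 | 0.02,0,0,0,0,0,0 | 0.02,0,0,0,0,0,0' > path.dat && python3 drive.py path.dat 30; echo '0.02,0,0,0,0,0,0 | 0.02,0.32,0,-0.23,0,0,0 | 0.02,0.66,0,-0.46,0,0,0 | 0.02,0.66,0,-0.46,0,0,0 | 0.02,0.16,0,-0.12,0,0,0' > path.dat && python3 drive.py path.dat; python3 snap.py s6 side; python3 go.py
```

```text
clock: 18.75
ee_pos: [0.457, 0.0427, 0.0196]
tcp_rot: [-180.0, -55.0, 89.8]
force: [0.1, -1.2, 0.2]
gripper_width: 0.0537
grip_force: 0.0
clock: 19.25
ee_pos: [0.4586, 0.0416, 0.133]
tcp_rot: [179.5, -54.9, 90.3]
force: [1.0, -0.3, -1.0]
gripper_width: 0.0216
grip_force: 0.0
[ 0.563 -0.835  0.758] [[1.0, 0.03, 0.02], [0.03, -0.66, -0.75], [-0.01, 0.75, -0.66]] [-36.34754443  15.4265351  112.48021423  41.42781463  91.4546149
 -50.67568116] [0.45861441 0.04152498 0.13272492] [179.48955728 -54.84227679  90.27420663]
joints [-36.3  15.4 112.5  41.4  91.5 -50.7] [0.4586 0.0415 0.1327] [179.49 -54.84  90.27]
axes [[-0.003, 0.576, 0.818], [1.0, -0.002, 0.005], [0.005, 0.818, -0.576]]
```

```bash
echo '0.06,0,0,0,0,0,0 | 0.06,0,0,0,0,0,0 | 0.06,0,0,0,0,0,0 | 0.06,0,0,0,0,0,0 | 0.06,0,0,0,0,0,0' > path.dat && python3 drive.py path.dat; echo '0.06,0,0,0,0,0,0 | 0.06,0,0,0,0,0,0' > path.dat && python3 drive.py path.dat; python3 snap.py w6 wrist; python3 go.py "(.4573,.0426,.0205)"
python3 - <<'E'
from h import *
for n in("side0","s6"):
  for st,ce,r in blobs(load(n),"blue",100): print(n,st.tolist(),ce)
E
```

```text
clock: 19.8
ee_pos: [0.4566, 0.0427, 0.129]
tcp_rot: [-179.9, -55.1, 89.7]
force: [0.1, -0.4, -0.7]
gripper_width: 0.0532
grip_force: 0.0
clock: 20.0
ee_pos: [0.4569, 0.0425, 0.1295]
tcp_rot: [-180.0, -55.0, 89.8]
force: [-0.1, 0.3, 0.1]
gripper_width: 0.059
grip_force: 0.0
[ 0.458 -0.046  0.286] [[1.0, -0.0, -0.0], [-0.0, -0.78, -0.62], [0.0, 0.62, -0.78]] [-36.35806097  15.75966205 112.62376445  41.39269937  91.33207277
 -50.74183105] [0.45691836 0.04251404 0.12956982] [-179.98551793  -55.00782862   89.83004531]
joints [-36.4  15.8 112.6  41.4  91.3 -50.7] [0.4569 0.0425 0.1296] [-179.99  -55.01   89.83]
axes [[0.002, 0.573, 0.819], [1.0, -0.003, -0.0], [0.002, 0.819, -0.573]]
(.4573,.0426,.0205) tool delta [-0.0893  0.0004  0.0626] norm 0.109
side0 [411, 18, 17, 15, 208] [418.6  25.2]
side0 [229, 148, 39, 20, 452] [245.6 161.1]
side0 [223, 184, 45, 26, 605] [242.5 193.6]
side0 [216, 228, 49, 32, 816] [236.3 249.2]
s6 [411, 18, 17, 15, 210] [418.5  25.2]
s6 [223, 184, 45, 26, 623] [242.3 193.5]
s6 [216, 228, 49, 32, 813] [236.4 249.2]
```

View pics/w6.png

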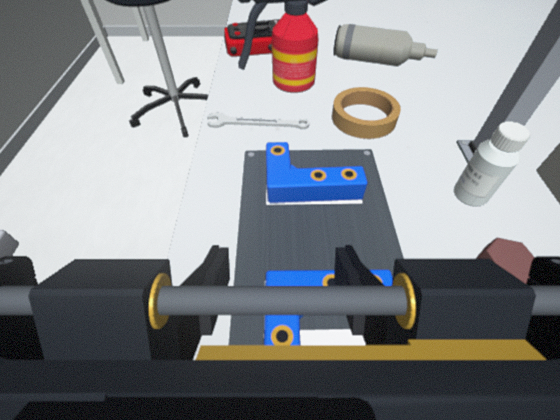

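The middle bracket hasn't moved (short leg at (283,315), centred between the fingers). The fingers simply needed longer to close, so I'll go down again and wait this time.

In the tool's units: -0.03 m is -0.6, -0.0293 m is -0.586.

```bash
echo '0.06,-0.6,0,0.42,0,0,0 | 0.06,-0.6,0,0.42,0,0,0 | 0.06,-0.586,0,0.412,0,0,0 | 0.02,0,0,0,0,0,0 | 0.02,0,0,0,0,0,0' > path.dat && python3 drive.py path.dat 30; echo '0.02,0,0,0,0,0,0 | 0.02,0,0,0,0,0,0 | 0.02,0,0,0,0,0,0 | 0.02,0,0,0,0,0,0 | 0.02,0,0,0,0,0,0' > path.dat && python3 drive.py path.dat
```

```text
clock: 20.55
ee_pos: [0.4565, 0.0427, 0.0203]
tcp_rot: [-179.8, -55.1, 89.7]
force: [0.4, -0.4, 0.5]
gripper_width: 0.051
grip_force: 0.0
clock: 21.05
ee_pos: [0.4574, 0.0423, 0.0214]
tcp_rot: [179.9, -55.0, 89.9]
force: [-0.7, -2.4, 5.2]
gripper_width: 0.0276
grip_force: 29.9
```

In the tool's units: 0.033 m is 0.66, -0.023 m is -0.46, -5 degrees / 360 = -0.0139.

```bash
echo '0.02,0.32,0,-0.23,0,0,0 | 0.02,0.66,0,-0.46,0,0,0 | 0.02,0.66,0,-0.46,0,0,0 | 0.02,0.16,0,-0.12,0,0,0 | 0.02,0,0,0,0,-0.0139,0' > path.dat && python3 drive.py path.dat; for i in 1 2; do echo '0.02,0,0,0,0,-0.0228,0 | 0.02,0,0,0,0,-0.0228,0 | 0.02,0,0,0,0,-0.0228,0 | 0.02,0,0,0,0,-0.0228,0 | 0.02,0,0,0,0,-0.0228,0' > path.dat && python3 drive.py path.dat; done;  echo '0.02,0,0,0,0,-0.0083,0 | 0.02,0,0,0,0,0,0 | 0.02,0,0,0,0,0,0' > path.dat && python3 drive.py path.dat; python3 snap.py s7 side; python3 go.py
```

```text
clock: 21.55
ee_pos: [0.4571, 0.0411, 0.1305]
tcp_rot: [180.0, -49.9, 89.8]
force: [0.1, 0.0, -1.5]
gripper_width: 0.0277
grip_force: 29.9
clock: 22.05
ee_pos: [0.4573, 0.0417, 0.1312]
tcp_rot: [179.8, -8.7, 89.8]
force: [0.1, 0.4, -2.4]
gripper_width: 0.0278
grip_force: 29.9
clock: 22.55
ee_pos: [0.4574, 0.0428, 0.1312]
tcp_rot: [179.8, 32.3, 89.9]
force: [0.3, -0.3, -2.0]
gripper_width: 0.0278
grip_force: 29.9
clock: 22.85
ee_pos: [0.4564, 0.0424, 0.1298]
tcp_rot: [-179.9, 34.9, 90.0]
force: [-0.2, 0.0, -1.7]
gripper_width: 0.0279
grip_force: 30.0
[ 0.563 -0.835  0.758] [[1.0, 0.03, 0.02], [0.03, -0.66, -0.75], [-0.01, 0.75, -0.66]] [ 18.7292291    7.50088345 111.05361659 -33.79373574  76.78305869
  31.3479856 ] [0.45678533 0.04195175 0.1304015 ] [-179.95031286   34.92401318   89.8688771 ]
joints [ 18.7   7.5 111.1 -33.8  76.8  31.3] [0.4568 0.042  0.1304] [-179.95   34.92   89.87]
axes [[0.002, 0.82, -0.572], [1.0, -0.003, -0.001], [-0.002, -0.572, -0.82]]
```

View pics/s7.png

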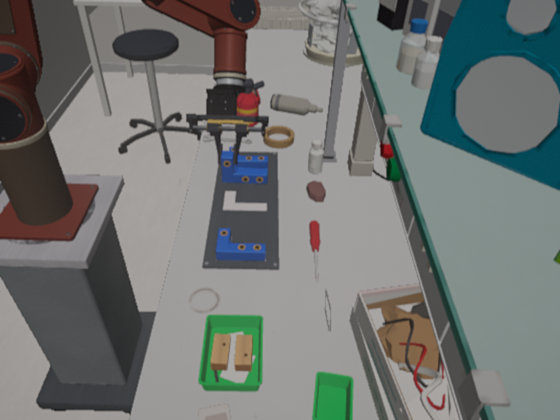

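The side view shows the bracket held upright at (243,170), with the whole outline 2 now visible at (222–267, 192–212). Lowering it to stand on the board.

In the tool's units: 0.0303 m is 0.606, 0.0214 m is 0.428.

```bash
echo '0.02,0.424,0,0.606,0,0,0 | 0.02,0.3,0,0.428,0,0,0 | 0.02,0.122,0,0.18,0,0,0 | 0.02,0,0,0,0,0,0' > path.dat && python3 drive.py path.dat;echo '0.02,0.012,0,0.016,0,0,0 | 0.02,0,0,0,0,0,0' > path.dat && python3 drive.py path.dat; echo '0.02,0.012,0,0.016,0,0,0 | 0.02,0,0,0,0,0,0' > path.dat && python3 drive.py path.dat; python3 go.py
python3 - <<'E'
from h import *
a=cv2.resize(load("s7")["color"][180:225,210:280,::-1],None,fx=10,fy=10,interpolation=cv2.INTER_CUBIC);cv2.imwrite("pics/s7c.png",a)
E
```

```text
clock: 23.3
ee_pos: [0.4563, 0.0409, 0.0562]
tcp_rot: [-179.9, 35.0, 89.8]
force: [-0.6, 0.6, -0.8]
gripper_width: 0.0276
grip_force: 30.0
clock: 23.5
ee_pos: [0.4581, 0.0421, 0.0571]
tcp_rot: [179.8, 35.0, 89.7]
force: [0.5, 0.4, -1.5]
gripper_width: 0.0276
grip_force: 30.0
clock: 23.7
ee_pos: [0.4574, 0.0423, 0.0554]
tcp_rot: [179.9, 35.0, 89.8]
force: [0.2, 0.7, -1.4]
gripper_width: 0.028
grip_force: 30.0
joints [ 18.8  14.8 112.3 -35.4  69.6  36.6] [0.4574 0.0423 0.0554] [179.92  34.97  89.8 ]
axes [[0.003, 0.819, -0.573], [1.0, -0.003, 0.001], [-0.001, -0.573, -0.819]]
```

View pics/s7c.png

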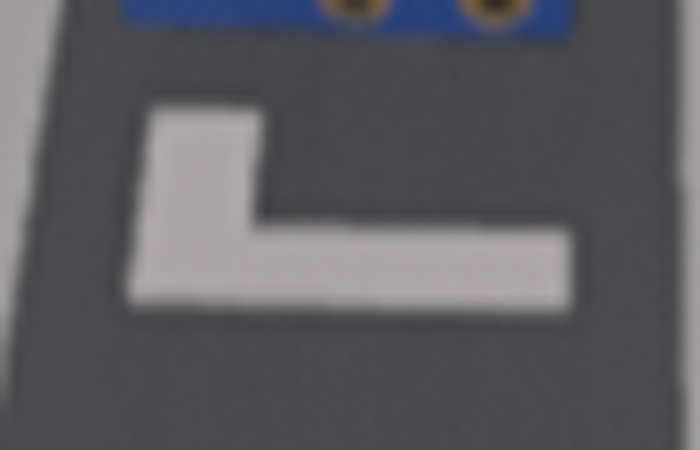

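The crop shows outline 2 clearly, with corners near (150,107), (262,107), (570,232), (570,312) and (130,303). Continuing down to contact.

In the tool's units: 0.0008 m is 0.016, 0.0006 m is 0.012.

```bash
echo '0.02,0.012,0,0.016,0,0,0 | 0.02,0,0,0,0,0,0' > path.dat && python3 drive.py path.dat; echo '0.02,0.012,0,0.016,0,0,0 | 0.02,0,0,0,0,0,0' > path.dat && python3 drive.py path.dat; python3 snap.py s8 side
python3 - <<'E'
from h import *
S=load("s7"); f=lambda a,b:back(S,(a/10+210-.45,b/10+180-.45),.008)[:2]
P=np.array([f(*q) for q in[(150,107),(262,107),(255,230),(570,232),(570,312),(130,303)]]);print(P.round(4).tolist())
L=np.array([(-55,37.5),(-27,37.5),(-27,-9.5),(55,-9.5),(55,-37.5),(-55,-37.5)])/1e3
for Q in (P,):
  r=least_squares(lambda v:(L@np.array([[np.cos(v[2]),np.sin(v[2])],[-np.sin(v[2]),np.cos(v[2])]])+v[:2]-Q).ravel(),[.5,.05,0]);print(r.x[:2].round(4),np.degrees(r.x[2]).round(2),np.abs(r.fun).max().round(4))
W=np.array([[0.4411,0.0916],[0.4706,0.0917],[.4731,.0457],[0.5522,0.046],[0.553,0.0162],[0.4422,0.0158]])
r=least_squares(lambda v:(L@np.array([[np.cos(v[2]),np.sin(v[2])],[-np.sin(v[2]),np.cos(v[2])]])+v[:2]-W).ravel(),[.5,.05,0]);print(r.x[:2].round(4),np.degrees(r.x[2]).round(2),np.abs(r.fun).max().round(4))
E
```

```text
clock: 23.9
ee_pos: [0.4572, 0.0422, 0.0541]
tcp_rot: [180.0, 35.0, 89.8]
force: [-0.1, 1.7, 0.4]
gripper_width: 0.028
grip_force: 30.0
clock: 24.1
ee_pos: [0.4572, 0.0422, 0.0538]
tcp_rot: [180.0, 35.1, 89.8]
force: [-4.2, 2.0, 8.0]
gripper_width: 0.0279
grip_force: 30.0
[ 0.563 -0.835  0.758] [[1.0, 0.03, 0.02], [0.03, -0.66, -0.75], [-0.01, 0.75, -0.66]] [ 18.81935274  15.05843331 112.3269764  -35.42586907  69.56997388
  36.75043317] [0.4572903  0.04224336 0.05385019] [179.94640937  35.04676117  89.79638119]
[[0.4414, 0.0919], [0.4709, 0.0934], [0.473, 0.0431], [0.5537, 0.0462], [0.5545, 0.0151], [0.4439, 0.0134]]
[0.4985 0.0538] 0.91 0.0025
[0.4977 0.0544] 0.47 0.0023
```

In the tool's units: -0.045 m is -0.9, -0.04 m is -0.8, 8.2 degrees / 360 = 0.0228.

```bash
echo '0.06,0,0,0,0,0,0 | 0.06,0,0,0,0,0,0 | 0.06,0,0,0,0,0,0 | 0.06,0,0,0,0,0,0 | 0.06,0,0,0,0,0,0' > path.dat && python3 drive.py path.dat; echo '0.06,0,0,-0.2,0,0,0 | 0.06,0,0,-0.9,0,0,0 | 0.06,0,0,-0.9,0,0,0 | 0.06,0.4,0,-0.8,0,0,0 | 0.06,-0.72,0,-0.5,0,0,0' > path.dat && python3 drive.py path.dat; for i in 1 2; do echo '0.06,0,0,0,0,0.0228,0 | 0.06,0,0,0,0,0.0228,0 | 0.06,0,0,0,0,0.0228,0 | 0.06,0,0,0,0,0.0228,0 | 0.06,0,0,0,0,0.0228,0' > path.dat && python3 drive.py path.dat; done; echo '0.06,0,0,0,0,0.0222,0 | 0.06,0,0,0,0,0,0 | 0.06,0,0,0,0,0,0' > path.dat && python3 drive.py path.dat; python3 snap.py s9 side; python3 snap.py t9 top; python3 go.py
```

```text
clock: 24.65
ee_pos: [0.4569, 0.0421, 0.0526]
tcp_rot: [-180.0, 35.0, 89.9]
force: [0.2, -0.1, 0.0]
gripper_width: 0.0573
grip_force: 0.0
clock: 25.15
ee_pos: [0.4562, 0.1281, 0.1961]
tcp_rot: [-179.7, 34.9, 90.3]
force: [0.4, -1.0, 0.2]
gripper_width: 0.06
grip_force: 0.0
clock: 25.65
ee_pos: [0.458, 0.1244, 0.1994]
tcp_rot: [179.7, -6.3, 90.0]
force: [-1.7, -0.3, -0.9]
gripper_width: 0.0597
grip_force: 0.0
clock: 26.15
ee_pos: [0.4582, 0.123, 0.199]
tcp_rot: [179.6, -47.3, 90.1]
force: [0.7, 0.7, -0.9]
gripper_width: 0.0599
grip_force: 0.0
clock: 26.45
ee_pos: [0.4572, 0.1233, 0.1968]
tcp_rot: [-179.8, -54.9, 89.7]
force: [1.4, -0.3, 0.6]
gripper_width: 0.0602
grip_force: 0.0
[ 0.563 -0.835  0.758] [[1.0, 0.03, 0.02], [0.03, -0.66, -0.75], [-0.01, 0.75, -0.66]] [-28.27586131   4.6637871  116.25771377  46.17127876  91.98840923
 -40.84694708] [0.45751341 0.12367764 0.19760507] [179.93062071 -54.83775899  89.93605522]
[ 0.469 -0.038  1.13 ] [[0.01, -1.0, -0.02], [-1.0, -0.01, -0.08], [0.08, 0.02, -1.0]] [-28.23437665   4.59977573 116.2514381   46.18532644  91.99474364
 -40.86578107] [0.45761197 0.12397271 0.19809615] [179.79129321 -54.81918167  90.09899032]
joints [-28.2   4.6 116.3  46.2  92.  -40.9] [0.4576 0.124  0.1981] [179.79 -54.82  90.1 ]
axes [[-0.001, 0.576, 0.817], [1.0, -0.001, 0.002], [0.002, 0.817, -0.576]]
```

Run:
```python
from h import *
s=load("s9")["color"][140:280,190:300,::-1]; t=load("t9")["color"][185:270,165:350,::-1]
a=cv2.resize(s,None,fx=3,fy=3,interpolation=cv2.INTER_CUBIC);b=cv2.resize(t,None,fx=2.5,fy=2.5,interpolation=cv2.INTER_CUBIC)
im=np.zeros((420,330+b.shape[1],3),np.uint8);im[:a.shape[0],:330]=a;im[:b.shape[0],330:]=b;cv2.imwrite("pics/c9.png",im);print(im.shape)
```

```text
(420, 792, 3)
```

View pics/c9.png

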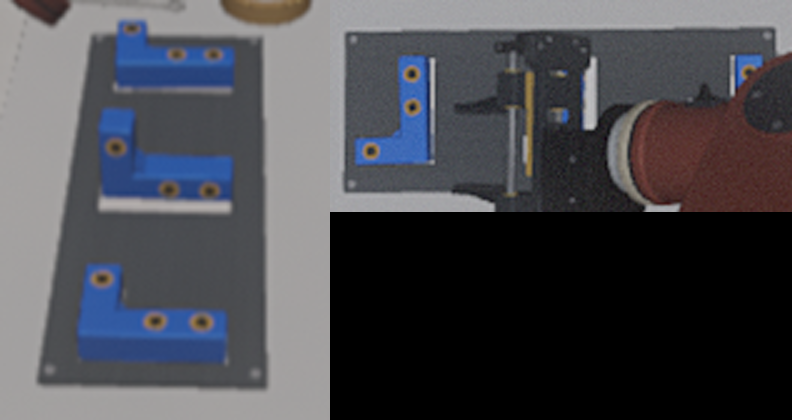

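The crop shows the bracket standing on its long leg, short leg up at (117,125), clear of its neighbours. Now going round to the -y side.

In the tool's units: -0.0392 m is -0.784, -0.0376 m is -0.752.

```bash
python3 go.py "(.4573,-.014,.2)" "(.4573,-.014,.104)"; echo '0.06,-0.52,0,-0.752,0,0,0 | 0.06,-0.52,0,-0.752,0,0,0 | 0.06,-0.52,0,-0.752,0,0,0 | 0.06,-0.784,0,0.554,0,0,0 | 0.06,-0.784,0,0.554,0,0,0' > path.dat && python3 drive.py path.dat; echo '0.06,0,0,0,0,0,0 | 0.06,0,0,0,0,0,0' > path.dat && python3 drive.py path.dat; python3 snap.py w10 wrist; python3 go.py "(.4573,.0516,.0581)"
```

```text
joints [-28.2   4.6 116.3  46.2  92.  -40.9] [0.4576 0.124  0.1981] [179.79 -54.82  90.1 ]
axes [[-0.001, 0.576, 0.817], [1.0, -0.001, 0.002], [0.002, 0.817, -0.576]]
(.4573,-.014,.2) tool delta [-7.790e-02 -1.000e-04 -1.139e-01] norm 0.138
(.4573,-.014,.104) tool delta [-0.1564 -0.0003 -0.0586] norm 0.167
clock: 27.05
ee_pos: [0.4595, -0.0156, 0.1029]
tcp_rot: [179.3, -54.5, 90.4]
force: [0.7, -0.7, 0.5]
gripper_width: 0.0601
grip_force: 0.0
clock: 27.25
ee_pos: [0.457, -0.0121, 0.1034]
tcp_rot: [-180.0, -55.0, 89.9]
force: [0.4, 0.2, 0.9]
gripper_width: 0.0599
grip_force: 0.0
[ 0.458 -0.101  0.26 ] [[1.0, -0.0, -0.0], [-0.0, -0.78, -0.62], [0.0, 0.62, -0.78]] [-41.00094472  21.62717548 108.394266    38.28029725  92.30122573
 -54.74238148] [ 0.45793591 -0.01288945  0.10440782] [179.74630699 -54.91106063  90.15330849]
joints [-41.   21.6 108.4  38.3  92.3 -54.7] [ 0.4579 -0.0129  0.1044] [179.75 -54.91  90.15]
axes [[-0.002, 0.575, 0.818], [1.0, -0.001, 0.003], [0.002, 0.818, -0.575]]
(.4573,.0516,.0581) tool delta [-0.0008 -0.0008  0.0794] norm 0.079
```

In the tool's units: 0.027 m is 0.54, 0.0254 m is 0.508.

```bash
echo '0.06,0,0,0.54,0,0,0 | 0.06,0,0,0.54,0,0,0 | 0.06,0,0,0.508,0,0,0 | 0.06,0,0,0,0,0,0 | 0.02,0,0,0,0,0,0' > path.dat && python3 drive.py path.dat 30; echo '0.02,0,0,0,0,0,0 | 0.02,0,0,0,0,0,0 | 0.02,0,0,0,0,0,0 | 0.02,0,0,0,0,0,0 | 0.02,0,0,0,0,0,0' > path.dat && python3 drive.py path.dat;  echo '0.02,0,0,0,0,0,0 | 0.02,0,0,0,0,0,0' > path.dat && python3 drive.py path.dat
```

```text
clock: 27.8
ee_pos: [0.4584, 0.0515, 0.0588]
tcp_rot: [179.6, -54.9, 90.3]
force: [-0.3, -0.2, -0.2]
gripper_width: 0.057
grip_force: 0.0
clock: 28.3
ee_pos: [0.4573, 0.0515, 0.0566]
tcp_rot: [179.9, -55.0, 89.8]
force: [0.4, -1.3, 1.6]
gripper_width: 0.028
grip_force: 30.0
clock: 28.5
ee_pos: [0.4573, 0.0517, 0.0566]
tcp_rot: [180.0, -55.0, 89.9]
force: [0.0, -2.8, 3.7]
gripper_width: 0.0277
grip_force: 30.0
```

In the tool's units: 0.0328 m is 0.656, -0.023 m is -0.46, -8 degrees / 360 = -0.0222.

```bash
echo '0.02,0.656,0,-0.46,0,0,0 | 0.02,0.656,0,-0.46,0,0,0 | 0.02,0,0,0,0,-0.0111,0 | 0.02,0,0,0,0,-0.0222,0 | 0.02,0,0,0,0,-0.0222,0' > path.dat && python3 drive.py path.dat; echo '0.02,0,0,0,0,-0.0222,0 | 0.02,0,0,0,0,-0.0222,0 | 0.02,0,0,0,0,-0.0222,0 | 0.02,0,0,0,0,-0.0222,0 | 0.02,0,0,0,0,-0.0222,0' > path.dat && python3 drive.py path.dat; echo '0.02,0,0,0,0,-0.0222,0 | 0.02,0,0,0,0,-0.0222,0 | 0.02,0,0,0,0,-0.0222,0 | 0.02,0,0,0,0,-0.0167,0 | 0.02,0,0,0,-0.0014,0,-0.0021' > path.dat && python3 drive.py path.dat; echo '0.02,0,0,0,0,0,0 | 0.02,0,0,0,0,0,0' > path.dat && python3 drive.py path.dat; python3 snap.py s11 side;python3 snap.py t11 top; python3 go.py "(.4567,.0646,.04)" "(.4567,.0646,.0151)"
```

```text
clock: 29.0
ee_pos: [0.4569, 0.051, 0.1361]
tcp_rot: [-180.0, -34.7, 89.7]
force: [-0.3, 0.6, -1.4]
gripper_width: 0.0275
grip_force: 30.0
clock: 29.5
ee_pos: [0.4572, 0.052, 0.1373]
tcp_rot: [179.8, 5.3, 89.8]
force: [-0.4, -0.8, -2.7]
gripper_width: 0.0279
grip_force: 30.0
clock: 30.0
ee_pos: [0.4553, 0.0535, 0.1337]
tcp_rot: [-179.6, 35.1, 91.2]
force: [-0.6, 0.5, -1.7]
gripper_width: 0.0278
grip_force: 30.0
clock: 30.2
ee_pos: [0.4569, 0.0515, 0.1366]
tcp_rot: [180.0, 34.9, 90.7]
force: [0.3, 0.1, -0.7]
gripper_width: 0.0277
grip_force: 30.0
[ 0.563 -0.835  0.758] [[1.0, 0.03, 0.02], [0.03, -0.66, -0.75], [-0.01, 0.75, -0.66]] [ 19.80983842   7.15238099 110.60322108 -33.63263357  77.48766046
  31.1505993 ] [0.45718536 0.05129415 0.1370095 ] [179.92523668  34.8948652   90.61931415]
[ 0.469 -0.038  1.13 ] [[0.01, -1.0, -0.02], [-1.0, -0.01, -0.08], [0.08, 0.02, -1.0]] [ 19.79902875   7.14300866 110.593226   -33.64802506  77.49640624
  31.16697989] [0.45732002 0.05116671 0.13721134] [179.89352457  34.90585732  90.57980351]
joints [ 19.8   7.1 110.6 -33.6  77.5  31.2] [0.4573 0.0512 0.1372] [179.89  34.91  90.58]
axes [[-0.008, 0.82, -0.572], [1.0, 0.011, 0.002], [0.008, -0.572, -0.82]]
(.4567,.0646,.04) tool delta [ 0.0666 -0.0006  0.072 ] norm 0.098
(.4567,.0646,.0151) tool delta [ 0.0809 -0.0007  0.0925] norm 0.123
```

In the tool's units: 0.024 m is 0.48, 0.0222 m is 0.444.

```bash
echo '0.02,0.44,0,0.48,0,0,0 | 0.02,0.44,0,0.48,0,0,0 | 0.02,0.444,0,0.48,0,0,0 | 0.02,0,0,0,0,0,0 | 0.02,0,0,0,0,0,0' > path.dat && python3 drive.py path.dat; python3 go.py "(.4567,.0646,.0151)"; python3 snap.py s12 side;  python3 snap.py w12 wrist; python3 go.py "(.4567,.0646,.0151)"
python3 - <<'E'
from h import *
s=load("s12")["color"][140:280,190:300,::-1]; t=load("w12")["color"][:,:,::-1]
a=cv2.resize(s,None,fx=3.3,fy=3.3,interpolation=cv2.INTER_CUBIC);b=cv2.resize(t,None,fx=.75,fy=.75)
im=np.zeros((470,783,3),np.uint8);im[:a.shape[0],:363]=a;im[:315,363:]=b;cv2.imwrite("pics/c12.png",im)
E
```

```text
clock: 30.8
ee_pos: [0.4569, 0.0641, 0.0403]
tcp_rot: [-180.0, 35.0, 90.7]
force: [1.3, -0.7, -0.9]
gripper_width: 0.0279
grip_force: 30.0
joints [ 21.2  17.4 111.2 -35.1  69.3  38.5] [0.4569 0.0641 0.0403] [-179.96   35.02   90.71]
axes [[-0.01, 0.819, -0.574], [1.0, 0.012, -0.001], [0.007, -0.574, -0.819]]
(.4567,.0646,.0151) tool delta [ 0.0149 -0.0002  0.0203] norm 0.025
[ 0.563 -0.835  0.758] [[1.0, 0.03, 0.02], [0.03, -0.66, -0.75], [-0.01, 0.75, -0.66]] [ 21.21464845  17.33364165 111.18440233 -35.08313754  69.25629482
  38.51978297] [0.45787586 0.06447522 0.04116914] [179.87160646  34.9818447   90.63160323]
[0.457 0.221 0.128] [[1.0, 0.01, 0.0], [0.01, -0.62, 0.78], [0.01, -0.78, -0.62]] [ 21.22702529  17.29305713 111.15782255 -35.07968831  69.24545575
  38.53700605] [0.45836477 0.06480053 0.04160866] [179.77554832  34.9488639   90.57754669]
joints [ 21.2  17.3 111.2 -35.1  69.2  38.5] [0.4584 0.0648 0.0416] [179.78  34.95  90.58]
axes [[-0.008, 0.82, -0.573], [1.0, 0.012, 0.003], [0.01, -0.573, -0.82]]
(.4567,.0646,.0151) tool delta [ 0.015  -0.0018  0.0218] norm 0.027
```

View pics/c12.png

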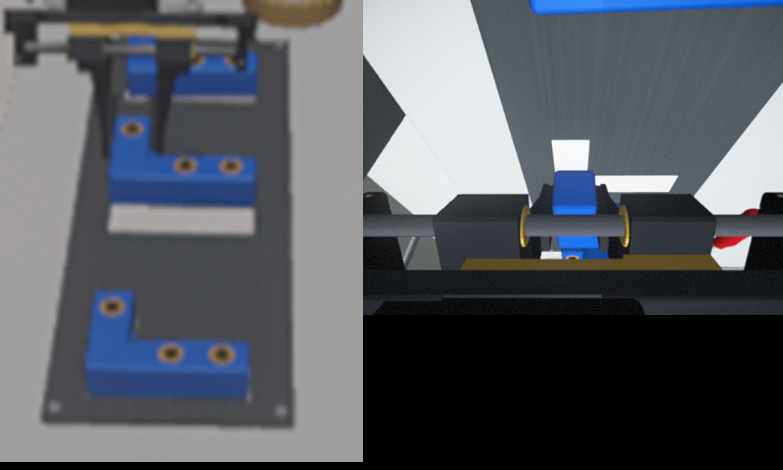

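The crop shows the bracket now the right hand and level, hovering over its outline (white strip at (180,218)). Lowering.

In the tool's units: 0.0095 m is 0.19, 0.0093 m is 0.186.

```bash
echo '0.02,0.14,0,0.19,0,0,0 | 0.02,0.132,0,0.186,0,0,0 | 0.02,0,0,0,0,0,0 | 0.02,0,0,0,0,0,0' > path.dat && python3 drive.py path.dat; echo '0.02,0.008,0,0.012,0,0,0 | 0.02,0,0,0,0,0,0' > path.dat && python3 drive.py path.dat; echo '0.02,0.008,0,0.012,0,0,0 | 0.02,0,0,0,0,0,0' > path.dat && python3 drive.py path.dat; python3 snap.py s13 side; python3 go.py
python3 - <<'E'
from h import *
# predicted vs measured bush centres (bracket centre .498,.0541 yaw .9; bushes own (2,-23.5),(36,-23.5),(-41,20.5))
c=load("s13"); h=cv2.cvtColor(c["color"],cv2.COLOR_RGB2HSV).astype(int)
m=((h[...,0]>8)&(h[...,0]<35)&(h[...,1]>60)).astype(np.uint8); z=np.zeros_like(m); z[170:212,215:275]=m[170:212,215:275]
k,l,st,ce=cv2.connectedComponentsWithStats(z); print([(ce[i].round(1).tolist(),int(st[i][4]),back(c,ce[i],.038)[:2].round(4).tolist()) for i in range(1,k) if st[i][4]>=3])
E
```

```text
clock: 31.3
ee_pos: [0.4564, 0.0651, 0.0159]
tcp_rot: [-179.9, 35.0, 90.8]
force: [-0.7, 1.1, -1.2]
gripper_width: 0.0279
grip_force: 30.0
clock: 31.5
ee_pos: [0.4567, 0.0652, 0.0156]
tcp_rot: [-180.0, 35.0, 90.8]
force: [0.2, -0.1, -0.6]
gripper_width: 0.0277
grip_force: 30.0
clock: 31.7
ee_pos: [0.4568, 0.0652, 0.0154]
tcp_rot: [180.0, 35.0, 90.7]
force: [-2.5, 1.2, 4.7]
gripper_width: 0.0276
grip_force: 30.0
[ 0.563 -0.835  0.758] [[1.0, 0.03, 0.02], [0.03, -0.66, -0.75], [-0.01, 0.75, -0.66]] [ 21.34112686  20.19235615 111.18788902 -35.69060566  67.06440919
  40.30880632] [0.45675907 0.06518606 0.01544011] [179.99733822  35.030978    90.72788858]
joints [ 21.3  20.2 111.2 -35.7  67.1  40.3] [0.4568 0.0652 0.0154] [180.    35.03  90.73]
axes [[-0.01, 0.819, -0.574], [1.0, 0.013, 0.0], [0.007, -0.574, -0.819]]
[([229.8, 186.2], 11, [0.4581, 0.0721]), ([246.1, 197.1], 14, [0.5026, 0.0304]), ([259.6, 197.3], 11, [0.5363, 0.0312])]
```

In the tool's units: -0.045 m is -0.9, -0.015 m is -0.3.

```bash
echo '0.06,0,0,0,0,0,0 | 0.06,0,0,0,0,0,0 | 0.06,0,0,0,0,0,0 | 0.06,0,0,0,0,0,0 | 0.06,0,0,0,0,0,0' > path.dat && python3 drive.py path.dat; echo '0.06,0,0,-0.3,0,0,0 | 0.06,0,0,-0.9,0,0,0 | 0.06,0,0,-0.9,0,0,0 | 0.06,0,0,-0.9,0,0,0 | 0.06,0,0,-0.9,0,0,0' > path.dat && python3 drive.py path.dat; echo '0.06,0,0,-0.9,0,0,0 | 0.06,0,0,-0.9,0,0,0 | 0.06,0,0,0,0,0,0' > path.dat && python3 drive.py path.dat; python3 snap.py s14 side; python3 snap.py t14 top; python3 snap.py w14 wrist
python3 - <<'E'
from h import *
s=load("s14")["color"][130:400,180:340,::-1]; t=load("t14")["color"][140:270,120:470,::-1]
a=cv2.resize(s,None,fx=2.2,fy=2.2,interpolation=cv2.INTER_CUBIC);b=cv2.resize(t,(440,163)); d=cv2.resize(load("w14")["color"][:,:,::-1],(440,330))
im=np.zeros((600,352+440,3),np.uint8);im[:a.shape[0],:352]=a[:600];im[:163,352:]=b;im[165:495,352:]=d;cv2.imwrite("pics/c14.png",im)
for n in("side0","s14","top0","t14"):
  for st,ce,r in blobs(load(n),"blue",100): print(n,st.tolist(),ce)
E
```

```text
clock: 32.25
ee_pos: [0.4568, 0.0651, 0.0148]
tcp_rot: [-180.0, 35.0, 90.8]
force: [0.1, 0.1, -0.4]
gripper_width: 0.0569
grip_force: 0.0
clock: 32.75
ee_pos: [0.455, 0.1786, 0.1772]
tcp_rot: [180.0, 34.9, 90.8]
force: [0.0, 0.8, -0.1]
gripper_width: 0.06
grip_force: 0.0
clock: 33.05
ee_pos: [0.4567, 0.2332, 0.2552]
tcp_rot: [179.3, 34.6, 90.6]
force: [2.0, 0.7, -0.1]
gripper_width: 0.0598
grip_force: 0.0
[ 0.563 -0.835  0.758] [[1.0, 0.03, 0.02], [0.03, -0.66, -0.75], [-0.01, 0.75, -0.66]] [ 36.13138762  13.3820119   90.01125381 -28.16174101  97.22548771
  36.91795544] [0.45578997 0.23142244 0.25211947] [179.59398539  34.74286917  90.65799457]
[ 0.469 -0.038  1.13 ] [[0.01, -1.0, -0.02], [-1.0, -0.01, -0.08], [0.08, 0.02, -1.0]] [ 36.05761214  13.45835051  90.23277327 -28.16155999  97.17537424
  36.92327014] [0.45482061 0.22989215 0.24976747] [179.84620502  34.88510698  90.7468034 ]
[0.453 0.386 0.337] [[1.0, 0.01, 0.0], [0.01, -0.62, 0.78], [0.01, -0.78, -0.62]] [ 36.00209093  13.51799836  90.37047486 -28.16284211  97.15665325
  36.92452814] [0.45418534 0.22881157 0.24823255] [-179.97392776   34.98879018   90.80214307]
side0 [411, 18, 17, 15, 208] [418.6  25.2]
side0 [229, 148, 39, 20, 452] [245.6 161.1]
side0 [223, 184, 45, 26, 605] [242.5 193.6]
side0 [216, 228, 49, 32, 816] [236.3 249.2]
s14 [411, 18, 17, 15, 210] [418.6  25.2]
s14 [229, 148, 39, 21, 456] [245.5 161.2]
s14 [223, 183, 44, 26, 621] [241.8 200. ]
s14 [216, 228, 50, 32, 823] [236.3 249.2]
top0 [442, 32, 16, 15, 165] [449.7  38.4]
top0 [175, 207, 30, 44, 546] [194.6 234.2]
top0 [243, 207, 29, 42, 511] [251.7 233.2]
top0 [309, 207, 30, 43, 542] [328.2 234.1]
t14 [442, 32, 16, 14, 163] [449.7  38.3]
t14 [175, 207, 30, 44, 555] [194.7 234.1]
t14 [241, 206, 30, 43, 511] [261.5 232.9]
t14 [309, 207, 30, 43, 536] [328.  234.2]
```

View pics/c14.png

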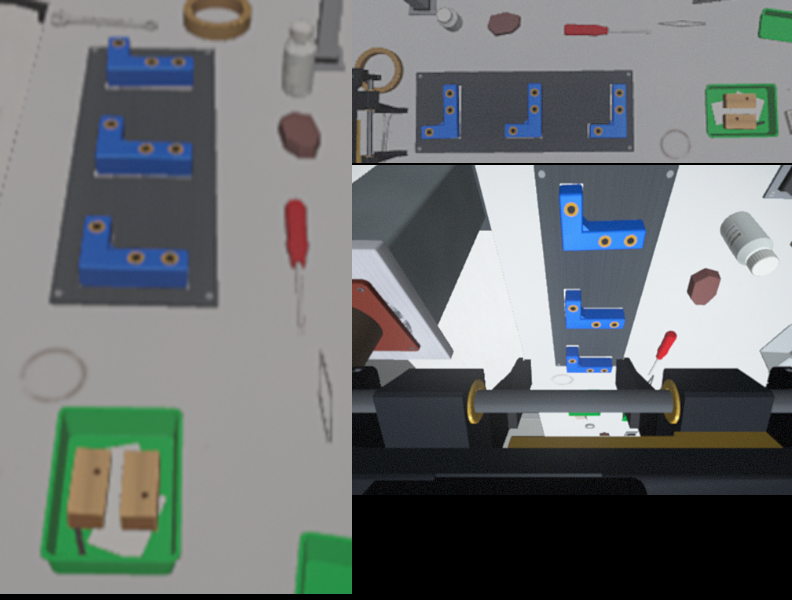

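The composite shows all three brackets showing the same hand on their outlines, both offcuts flat in the larger tray, and the bystanders where they were. I'll do one numeric check of the fit.

Run:
```python
from h import *
L=np.array([(2,-23.5),(36,-23.5),(-41,20.5)])/1e3
for n,roi,o in(("t14",(200,255,238,280),[0,0]),("s14",(170,212,215,275),[.0013,-.0011])):
    c=load(n); h=cv2.cvtColor(c["color"],cv2.COLOR_RGB2HSV).astype(int)
    m=((h[...,0]>8)&(h[...,0]<35)&(h[...,1]>60)).astype(np.uint8); z=np.zeros_like(m); z[roi[0]:roi[1],roi[2]:roi[3]]=m[roi[0]:roi[1],roi[2]:roi[3]]
    k,l,st,ce=cv2.connectedComponentsWithStats(z); P=np.array([back(c,ce[i],.038)[:2]-o for i in range(1,k) if st[i][4]>=3]); 
    f=lambda v:L@np.array([[np.cos(v[2]),np.sin(v[2])],[-np.sin(v[2]),np.cos(v[2])]])+v[:2]
    Q=lambda v:np.array([P[np.argmin(np.linalg.norm(P-a,axis=1))] for a in f([.498,.054,0])])
    r=least_squares(lambda v:(f(v)-Q(v)).ravel(),[.498,.054,0]); print(n,r.x[:2].round(4),np.degrees(r.x[2]).round(2),np.abs(r.fun).max().round(4))
# white slivers by side
for n in("s14","t14","w14"):
    c=load(n); V=c["color"].min(2).astype(int); C=np.array([proj(c,[.498+a,.0541+b,.008])[0] for a in(-.065,.065) for b in(-.048,.048)]); a,b=C.min(0).astype(int),C.max(0).astype(int)
    p=[back(c,(x,y),.008)[:2] for y in range(a[1],b[1]) for x in range(a[0],b[0]) if V[y,x]>125]
    print(n,len(p),np.round(p,3)[:14].tolist())
```

```text
t14 [0.4976 0.0541] 0.98 0.0004
s14 [0.4988 0.0546] 1.79 0.0003
s14 2 [[0.444, 0.021], [0.445, 0.017]]
t14 0 []
w14 217 [[0.442, 0.092], [0.443, 0.092], [0.445, 0.092], [0.446, 0.092], [0.448, 0.093], [0.449, 0.093], [0.45, 0.093], [0.452, 0.093], [0.453, 0.093], [0.454, 0.093], [0.456, 0.093], [0.457, 0.093], [0.459, 0.093], [0.46, 0.093]]
```

```bash
python3 -c "
from station import ctrl
print(ctrl.job_done())"
```

```text
the job is handed in; nothing more can be done
None
```

I handed the job in at about 33 s: the mirrored middle bracket is turned over and lies flat on its outline to within about 1 mm. The other two brackets are untouched, both offcuts are in the larger green tray (cleared before the turn, to make room), and the last pictures show the other things on the bench where they were.

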